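# Click the drill guide onto its rail and index the disc to the third stop

## Robot

A 6-joint arm with a two-finger parallel gripper is mounted at the origin on the work surface. World frame = base frame: x ahead of the robot, y to its left, z up, the work surface at z = 0. Lengths are in m, angles in degrees, forces in N, time in s.
With the tool pointing down it reaches from about 0.35 to 0.925 m from the base axis. Payload 6.4 kg.
Tool frame: the origin (TCP) lies midway between the tips of the shut fingers; the grasp point (between the pads) lies 19 mm behind it; z points along the fingers, y is the line along which they close (so a half turn about z gives the same grasp; the last joint's range is limited). The gripper opens to 85 mm and grips with 20 to 120 N. Pads are 22 mm wide; open, the fingers measure 114 mm over their backs; the gripper's body (76 mm by 85 mm) begins 54 mm behind the grasp point. The pads swing forward as they close: fully open they stand 13 mm farther back than shut.
Start: joints at [-73.975, 14.043, 89.255, -0, 76.702, -9.975], TCP at [0.285, -0.584, 0.208] pointing down, gripper open.
Joint ranges: [-179.41, 179.41], [-58.25, 129.5], [7.25, 145.43], [-54.29, 234.29], [11.92, 165.04], [-157.13, 157.13]. Speed limits (degrees/s): [147.25, 147.25, 180, 180, 180, 180].

## Interface

Orientations are given as a 3x3 rotation matrix whose columns are the frame's x, y, z axes.
In Python, from station import manip gives the robot as it stands.
- The arm moves only by the tool apply_moves, never from a script. Its argument "series" is a list of rows, each an object with "grip": the closure, from 0 (fully open) to 1 (shut); "slide": the shift along the world's x, y, z in units of 0.3 m (1.0 is 0.3 m), a list of three; "turn": the turn, a rotation vector about the world's x, y, z in units of 90 degrees (1.0 is 90 degrees), a list of three. In form: [{"grip": grip, "slide": [dx, dy, dz], "turn": [ax, ay, az]}, ...]. A call has 1 to 5 rows; each row is the pose to reach, as a shift and turn from the pose commanded when the call began; what a row does not reach only later rows make up. A row lasts 1/12 s, in which the tool goes at most 41.7 mm and 7.16 degrees, less where a joint would pass 70% of its speed; a pose out of reach is approached as far as the arm can. A call with a number of a shift or a turn outside -1 to 1 is refused whole. A call with a gripper value outside its range is refused whole. The fingers move at their own pace and stop on an object; "grip_force" is the grip in N (left out, the last holds). Time passes only in rows, so rows that repeat a pose let the fingers close. It gives the time, the measured TCP pose, the force, the opening and the grip force at its end, in the units of the state.
- manip.read_state(): the state, without advancing time (a new reading comes with each control period).
- manip.snapshot(name): name is "scene" or "side" or "wrist"; returns (picture, depth): 420x560x3 uint8, red, green, blue; 420x560 float32, m along the optical axis (not along the pixel's ray), 0 where there is no reading.
- manip.camera_model(name): a dict with "fovy" (degrees; the focal length in pixels is half the picture's height over the tangent of half this angle, whatever the lens; pixels are square), "cx", "cy" (the principal point, pixels), "T" (4x4, takes a point from camera to world coordinates). Camera axes: x right, y up, looking along -z (the intrinsics and any distortion apply to the point x, -y, -z); pixel columns grow to the right and rows downward; lengths in m; the calibration is good to about 2 mm. A picture is of the moment at which its call begins: read the wrist's pose just before it. camera_model takes no time and is no camera call; for the wrist camera it gives the pose at the moment of the call.
- manip.finish_job(): hands the job in; it is judged then, once.
Trained networks look in the newest picture that a camera, given by its name, has taken for a name from the list of things; names that differ only in an ending like _2 or _b are one class to them, and where a whole thing is asked for, a point or a joint stands for the part that bears it (a point fixed in the world has none). Each returns a list of dicts, best first, with "confidence" (0 to 1); they miss things now and then, are a little off and sometimes report something else, mostly with a low value. They report only what shows in the picture. A call takes as long as a camera call. They do not tell look-alikes from the thing itself.
- manip.recognise(thing, camera): "at" ([column, row] in pixels, amid what is visible of it).
The state is a dict: "t": time; "joint_pos": joint angles; "qvel": joint speeds; "effort": joint torques, N m; "position": TCP position; "ee_rot": TCP orientation; "ft_force": force on the tool from outside, world axes, zero at the start; "wrist_torque": the same for the moment, N m; "finger_gap": opening from 0.0 (shut) to 1.0 (fully open); "grip_force": force on a finger pad.
Only numpy, scipy, OpenCV 4.12 (cv2) and the standard library are available. Lean on these libraries where they do the work, as an engineer would, in place of code of your own. Each camera call takes 0.05 s, during which the arm holds its last target. There are 200 camera calls.

## Task

Fit the loose drill guide over the free end of the fixture's rail and slide it towards the wooden disc until it clicks home, its brass bush over the disc's rim. Then turn the dividing plate by its black grip bar clockwise (seen from above), feeling the clicks, to the third stop from where it stands without overrunning to the fourth, and finish while still gripping the bar there, as if for drilling. Leave the glue bottle, the chuck and the screwdriver where they are.

Things in the scene. Friction and masses are not known exactly. Their poses are not given: they have to be found in the camera images.
- fixture: Fixed grey base plate, 190 (x) x 400 (y) x 12 mm, origin under its centre. Its aluminium rail runs along its y axis from y = -5 to +165 mm (that end is free), 30 mm wide, top 40 mm above the bench, its shoulders sloping in to 21 mm over the top 10 mm as lead-in. A red end stop, 38 mm high, stands at y = -13.5 to -6.5 mm, the dividing head with the wooden disc at y = -105 mm
- rollers (a point): Midway between two brass spring rollers, one on either side of the rail at fixture y = +25 mm, each sticking out 3 mm. The leading edges of the sliding guide push them in (5 to 10 N along the rail); they roll along its skirts and spring out into its notches when it is home, drawing it in over the last 2 mm or so and holding it there
- guide_home (a point): Where the guide's origin lies when clicked home on the rail: (0, 25, 14) mm in the fixture frame; axes as the fixture, and the guide's axes are then the same. About 1.5 mm remain to the red end stop
- guide_entry (a point): Where the guide's origin lies when it sits on the free end of the rail, 100 mm short of home: (0, 125, 14) mm in the fixture frame, axes as the fixture. Here the guide can be lowered over the rail from above, then slid along -y
- guide: Loose drill guide, about 0.35 kg, origin under its centre, z up, standing. Blue saddle 52 (x) x 60 (y) x 38 mm, an upturned U: channel along y, 32 mm wide, 26 mm deep, its roof rests on the rail top. Orange grip block on top, 30 (x) x 40 (y) mm, 38 to 76 mm above the origin. Each skirt has an 11 mm notch at y = 0. An arm to y = -68 mm carries the bush
- guide_bush (a point): Lower mouth of the brass bush (16 mm diameter, 14 mm high) on the guide's arm: (0, -60, 27) mm in the guide frame. At home it stands 3 mm above the disc's rim, 70 mm from the disc's axis
- index_knob (a joint): Turn of plate, disc and grip bar together, rad: 0 at the start, growing clockwise seen from above, limits -0.2 and 2.3. Stops 20 deg (0.349 rad) apart: 0, 0.349, 0.698, 1.047 (the third), 1.396... Between them the detent resists with up to 0.12 N m, then past half way pulls on into the next stop and stays. At each stop a dot on the disc's rim faces the red pointer
- bar_grip (a point): The place to grip: middle of the black bar on the disc, on the turning axis, 69 mm above the bench. Bar 14 (x) x 42 (y) mm, top at 84 mm, on a round foot 44 mm across (38 to 45 mm) on the wooden disc (158 mm across, top at 38 mm) and steel plate (170 mm). x across the flat sides to grip, z up, white stripe on the +y half; turns with the plate
- glue: Bystander: white glue bottle, 38 mm diameter, 105 mm high, standing; origin under its centre
- chuck: Bystander: steel lathe chuck, 84 mm diameter, body 45 mm high (59 mm with its four jaws), 0.8 kg; origin under its centre
- screwdriver: Bystander: screwdriver with a dark wooden handle and steel blade, 200 mm long, lying on the bench; origin under it
Not all that is in view belongs to the job. What is shaped like the part that bears index_knob but purple or turquoise is not meant.

How it is judged:
By the outcome, as a careful person would: the job done as asked, in the order asked, and still so for the second after the job is handed in, while the arm keeps its last pose, push and grip.
It also fails if it takes over 72 s, if anything falls off the work surface, if the arm or the gripper's body presses on something with over 40 N, if the wrist force passes 120 N, or if a joint passes its speed limit or range.

## Working session

There is one attempt and no reset: what is moved stays moved. The work goes in short steps, Python scripts to look and compute and a tool call to move; the robot and the scene stay as the last step left them, time stands still between calls to the robot, and variables do not carry over. Pictures are saved under pics/ and viewed, at most 10 in all, crops included, and the job is handed in when it is done.

Besides the shell and the picture viewer there is one more tool, called after "Call:" by a JSON object that holds its "api" and its "payload", one argument or row to a line. apply_moves: Moves the arm, as the interface text tells. Its arguments: {"type":"object","properties":{"series":{"type":"array"},"grip_force":{"type":"number"}},"required":["series"]}

```bash
ls; mkdir -p pics
cat > h.py <<'E'
import numpy as np, cv2
from station import manip
def K(m,h=420):
    f=h/2/np.tan(np.radians(m["fovy"])/2); return f,m["cx"],m["cy"]
def px2w(m,uv,d):
    f,cx,cy=K(m); u,v=uv
    p=np.array([(u-cx)/f*d,-(v-cy)/f*d,-d,1]); return (np.array(m["T"])@p)[:3]
def cloud(m,dep):
    f,cx,cy=K(m); v,u=np.mgrid[:dep.shape[0],:dep.shape[1]]
    P=np.stack([(u-cx)/f*dep,-(v-cy)/f*dep,-dep],-1); T=np.array(m["T"])
    W=P@T[:3,:3].T+T[:3,3]; W[dep<=0]=np.nan; return W
def proj(m,p):
    f,cx,cy=K(m); T=np.array(m["T"]); q=T[:3,:3].T@(np.array(p)-T[:3,3]); return cx+f*q[0]/-q[2], cy-f*q[1]/-q[2]
E
python3 - <<'E'
from h import *
for n in ["scene","side"]:
    m=manip.camera_model(n); print(n,{k:(np.round(v,3).tolist() if k=="T" else v) for k,v in m.items()})
    im,d=manip.snapshot(n); np.savez(f"{n}.npz",im=im,d=d)
    cv2.imwrite(f"pics/{n}1.png",im[:,:,::-1])
    W=cloud(m,d)
    for t in ["guide","index_knob","fixture","glue","chuck","screwdriver","guide_bush","bar_grip"]:
        for r in manip.recognise(t,n)[:3]:
            u,v=r["at"]; print(t,np.round([u,v]),round(r["confidence"],2),np.round(W[int(v),int(u)],3))
print(manip.read_state())
E
```

```text
pics
scene {'fovy': 52.323951835132746, 'cx': 282.8951299168337, 'cy': 205.79797660200458, 'T': [[0.208, -0.799, 0.563, 1.267], [0.978, 0.173, -0.117, -0.249], [-0.004, 0.575, 0.818, 1.12], [0.0, 0.0, 0.0, 1.0]]}
guide [402. 170.] 0.77 [0.461 0.315 0.041]
guide [310. 273.] 0.34 [ 0.775 -0.076  0.069]
index_knob [181. 163.] 0.92 [ 0.282 -0.389  0.045]
index_knob [115. 228.] 0.87 [ 0.499 -0.603  0.044]
index_knob [194. 269.] 0.85 [ 0.68  -0.385  0.042]
fixture [319. 200.] 0.56 [0.514 0.021 0.024]
glue [311. 272.] 0.59 [ 0.776 -0.073  0.074]
chuck [177. 215.] 0.95 [ 0.489 -0.419  0.046]
screwdriver [375. 286.] 0.69 [0.83  0.101 0.022]
guide_bush [403. 170.] 0.75 [0.47  0.314 0.046]
bar_grip [181. 163.] 0.92 [ 0.278 -0.392  0.042]
bar_grip [113. 230.] 0.88 [ 0.499 -0.607  0.04 ]
bar_grip [195. 268.] 0.84 [ 0.682 -0.379  0.043]
side {'fovy': 47.61114930339038, 'cx': 288.8437368279284, 'cy': 210.3869549737616, 'T': [[-0.999, 0.005, -0.034, 0.479], [-0.029, -0.66, 0.751, 0.934], [-0.019, 0.751, 0.66, 0.985], [0.0, 0.0, 0.0, 1.0]]}
guide [312. 351.] 0.64 [0.462 0.344 0.05 ]
index_knob [248. 
[... 661 characters left out ...]
,
        7.67051170e+01, -9.97660066e+00]), 'qvel': array([-0.14318335, -0.05415659, -0.01914169, -0.03545854,  0.03069124,
        0.0501666 ]), 'effort': array([-8.20634568e-05, -4.29506743e+01, -3.26432168e+01, -9.99022177e-05,
        4.62619228e-04,  4.69407340e-06]), 'position': array([ 0.28494785, -0.58422086,  0.20822603]), 'ee_rot': array([[ 8.98782947e-01,  4.38393903e-01, -4.24401090e-06],
       [ 4.38393903e-01, -8.98782947e-01,  3.95908818e-06],
       [-2.07880450e-06, -5.41890945e-06, -1.00000000e+00]]), 'ft_force': array([0.15062316, 0.18765939, 0.49360639]), 'wrist_torque': array([ 0.04249819, -0.01107091,  0.0257877 ]), 'grip_force': 0.0, 'finger_gap': 0.9956843321880617}
```

View pics/scene1.png

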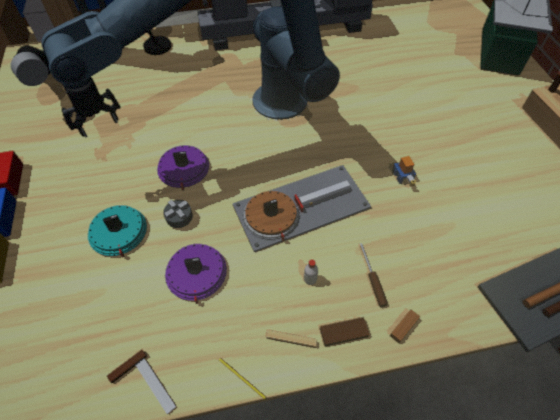

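View pics/side1.png

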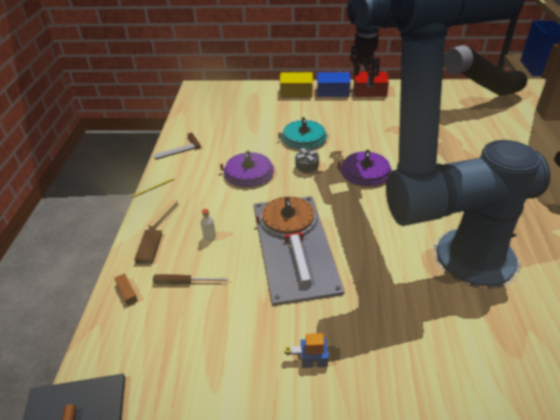

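The scene picture shows the brown disc at (271,213), with its rail running up-right to (350,187). The loose guide is at (404,168) and its bush points towards +x. The purple and turquoise plates are decoys. I'll get rough poses next, then look closer with the wrist camera.

Run:
```python
from h import *
for n in ["scene","side"]:
    m=manip.camera_model(n); z=np.load(n+".npz"); im,d=z["im"],z["d"]; W=cloud(m,d)
    Z=W[...,2]; 
    b=(abs(W[...,0]-.5)<.15)&(abs(W[...,1]-.2)<.05)
    print(n,"bench z",np.nanmedian(Z[b]))
    hsv=cv2.cvtColor(im,cv2.COLOR_RGB2HSV).astype(int); H,S,V=hsv[...,0],hsv[...,1],hsv[...,2]
    near=(abs(W[...,0]-.47)<.1)&(abs(W[...,1]-.33)<.1)
    for nm,mk in [("orange",near&(H>3)&(H<18)&(S>170)&(Z>.05)),("blue",near&(H>95)&(H<130)&(S>90)&(Z>.01)),("all>15mm",near&(Z>.015)),("top>60",near&(Z>.066))]:
        P=W[mk]; 
        if len(P)>3: print(nm,len(P),np.round(np.median(P,0),3),np.round(P.min(0),3),np.round(P.max(0),3), cv2.minAreaRect((P[:,:2]*1000).astype(np.float32)))
    fx=(abs(W[...,0]-.5)<.2)&(abs(W[...,1]-0)<.27)
    for lo,hi in [(.006,.018),(.034,.044),(.07,.095)]:
        mk=(fx&(Z>lo)&(Z<hi)).astype(np.uint8)
        k,l,s,c=cv2.connectedComponentsWithStats(mk)
        for i in range(1,k):
            if s[i,4]>25:
                P=W[l==i]; print(lo,s[i,4],np.round(np.median(P,0),3),cv2.minAreaRect((P[:,:2]*1000).astype(np.float32)))
```

```text
scene bench z 0.0012363331614417827
orange 70 [0.462 0.327 0.076] [0.444 0.312 0.072] [0.478 0.341 0.083] ((460.7874450683594, 326.34344482421875), (34.10969924926758, 28.38456916809082), 0.9798099994659424)
blue 66 [0.468 0.309 0.039] [0.432 0.301 0.031] [0.49  0.352 0.047] ((469.5154113769531, 314.84234619140625), (69.82881927490234, 37.1001091003418), 40.294246673583984)
all>15mm 432 [0.474 0.32  0.041] [0.429 0.298 0.015] [0.527 0.357 0.083] ((477.5250549316406, 329.1455993652344), (98.9411392211914, 55.526702880859375), 4.604602336883545)
top>60 117 [0.463 0.325 0.076] [0.436 0.312 0.066] [0.479 0.344 0.083] ((457.0095520019531, 327.58367919921875), (43.23360061645508, 31.96651268005371), 2.311884641647339)
0.006 3527 [0.527 0.017 0.013] ((510.3496398925781, -32.72084045410156), (198.14926147460938, 403.560546875), 12.542363166809082)
0.034 405 [0.498 0.033 0.04 ] ((493.5820007324219, 40.54339599609375), (56.057106018066406, 179.8043212890625), 11.596478462219238)
0.034 1493 [ 0.542 -0.139  0.039] ((532.1640014648438, -136.62332153320312), (154.15988159179688, 157.7786102294922)
[... 854 characters left out ...]
555), 3.4441370964050293)
0.006 4216 [0.487 0.056 0.011] ((510.8066101074219, -31.001449584960938), (191.23072814941406, 401.7649230957031), 12.068300247192383)
0.006 113 [ 0.624 -0.189  0.011] ((617.0335693359375, -185.3296661376953), (44.31705093383789, 66.61837005615234), 10.802682876586914)
0.034 1233 [ 0.529 -0.125  0.037] ((531.5597534179688, -133.51882934570312), (155.94113159179688, 155.9011993408203), 51.186058044433594)
0.034 480 [0.495 0.048 0.039] ((502.48675537109375, 41.311519622802734), (53.180381774902344, 182.384033203125), 7.154704570770264)
0.07 63 [ 0.532 -0.13   0.082] ((531.7783813476562, -132.0911865234375), (13.589033126831055, 44.542579650878906), 11.314016342163086)
```

Call:
{"api": "apply_moves", "payload": {
  "series": [
    {"grip":0,"slide":[0.023,0.122,0.01],"turn":[0,0,0.07]},
    {"grip":0,"slide":[0.046,0.244,0.02],"turn":[0,0,0.14]},
    {"grip":0,"slide":[0.07,0.366,0.03],"turn":[0,0,0.21]},
    {"grip":0,"slide":[0.092,0.488,0.03],"turn":[0,0,0.28]},
    {"grip":0,"slide":[0.115,0.61,0.03],"turn":[0,0,0.35]}
  ],
  "grip_force": 60
}}

```text
t: 1.32
position: [0.3195, -0.3997, 0.2174]
ee_rot: [[0.533, 0.846, 0.0], [0.846, -0.533, -0.0], [-0.0, 0.001, -1.0]]
ft_force: [0.6, -0.1, -0.2]
finger_gap: 1.003
grip_force: 0.0
```

Run:
```python
from h import *
s=manip.read_state(); print(s["t"],s["joint_pos"].round(1),s["position"].round(3),np.degrees(np.arctan2(s["ee_rot"][1,1],s["ee_rot"][0,1])))
m=manip.camera_model("wrist"); T=np.array(m["T"]); R=s["ee_rot"]
print(m["fovy"],m["cx"],m["cy"],(R.T@(T[:3,3]-s["position"])).round(3),(R.T@T[:3,:3]).round(3).tolist())
```

```text
1.3167 [-64.1  -5.3 108.8   0.   76.5 -31.9] [ 0.32  -0.4    0.217] -32.21708595793595
65.11831199946899 279.1732485278994 209.71837003512454 [ 0.074 -0.    -0.166] [[-0.0, 0.956, 0.293], [1.0, -0.0, 0.001], [0.001, 0.293, -0.956]]
```

Call:
{"api": "apply_moves", "payload": {
  "series": [
    {"grip":0,"slide":[0.023,0.122,0.01],"turn":[0,0,0.07]},
    {"grip":0,"slide":[0.046,0.244,0.02],"turn":[0,0,0.14]},
    {"grip":0,"slide":[0.07,0.366,0.03],"turn":[0,0,0.21]},
    {"grip":0,"slide":[0.092,0.488,0.03],"turn":[0,0,0.28]},
    {"grip":0,"slide":[0.115,0.61,0.03],"turn":[0,0,0.35]}
  ]
}}

```text
t: 1.73
position: [0.354, -0.2167, 0.2266]
ee_rot: [[0.013, 1.0, 0.001], [1.0, -0.013, -0.001], [-0.001, 0.001, -1.0]]
ft_force: [0.1, 0.1, 1.3]
finger_gap: 0.999
grip_force: 0.0
```

Call:
{"api": "apply_moves", "payload": {
  "series": [
    {"grip":0,"slide":[0.023,0.122,0.01],"turn":[0,0,0.07]},
    {"grip":0,"slide":[0.046,0.244,0.02],"turn":[0,0,0.14]},
    {"grip":0,"slide":[0.07,0.366,0.03],"turn":[0,0,0.21]},
    {"grip":0,"slide":[0.092,0.488,0.03],"turn":[0,0,0.28]},
    {"grip":0,"slide":[0.115,0.61,0.03],"turn":[0,0,0.35]}
  ]
}}

```text
t: 2.15
position: [0.3886, -0.0335, 0.2358]
ee_rot: [[-0.512, 0.859, 0.002], [0.859, 0.512, -0.001], [-0.002, 0.001, -1.0]]
ft_force: [0.7, 0.5, -0.5]
finger_gap: 0.999
grip_force: 0.0
```

Call:
{"api": "apply_moves", "payload": {
  "series": [
    {"grip":0,"slide":[0.023,0.122,0.01],"turn":[0,0,0.07]},
    {"grip":0,"slide":[0.046,0.244,0.02],"turn":[0,0,0.14]},
    {"grip":0,"slide":[0.07,0.366,0.03],"turn":[0,0,0.21]},
    {"grip":0,"slide":[0.092,0.488,0.03],"turn":[0,0,0.28]},
    {"grip":0,"slide":[0.115,0.61,0.03],"turn":[0,0,0.35]}
  ]
}}

```text
t: 2.57
position: [0.4231, 0.1499, 0.2448]
ee_rot: [[-0.886, 0.464, 0.002], [0.464, 0.886, 0.0], [-0.001, 0.001, -1.0]]
ft_force: [1.9, -1.1, -0.7]
finger_gap: 1.004
grip_force: 0.0
```

Call:
{"api": "apply_moves", "payload": {
  "series": [
    {"grip":0,"slide":[0.023,0.1,0.0],"turn":[0,0,0.07]},
    {"grip":0,"slide":[0.046,0.2,0.0],"turn":[0,0,0.14]},
    {"grip":0,"slide":[0.07,0.3,0.0],"turn":[0,0,0.21]},
    {"grip":0,"slide":[0.092,0.4,0.0],"turn":[0,0,0.28]},
    {"grip":0,"slide":[0.115,0.61,0.0],"turn":[0,0,0.35]}
  ]
}}

```text
t: 2.98
position: [0.4555, 0.31, 0.2443]
ee_rot: [[-0.998, -0.065, 0.001], [-0.065, 0.998, -0.001], [-0.001, -0.001, -1.0]]
ft_force: [1.5, -0.8, 0.3]
finger_gap: 0.999
grip_force: 0.0
```

```bash
cat > guide.py <<'E'
from h import *
def meas(n="wrist",save=None):
    m=manip.camera_model(n); im,d=manip.snapshot(n); W=cloud(m,d)
    if save: cv2.imwrite(save,im[:,:,::-1])
    Z=W[...,2]; hsv=cv2.cvtColor(im,cv2.COLOR_RGB2HSV).astype(int); H,S,V=hsv[...,0],hsv[...,1],hsv[...,2]
    return m,im,W,H,S,V
def rect(P,nm):
    P=P[np.isfinite(P).all(1)]
    if len(P)>20: print(nm,len(P),"z",np.median(P[:,2]).round(4),np.round(cv2.minAreaRect((P[:,:2]*1000).astype(np.float32))[0],1),np.round(cv2.minAreaRect((P[:,:2]*1000).astype(np.float32))[1:][0],1),round(cv2.minAreaRect((P[:,:2]*1000).astype(np.float32))[2],2))
E
python3 - <<'E'
from guide import *
m,im,W,H,S,V=meas(save="pics/w1.png"); np.savez("w1.npz",im=im,W=W)
s=manip.read_state(); print(s["position"].round(4),s["qvel"].round(1))
Z=W[...,2]
rect(W[(Z>-.005)&(Z<.005)][:],"bench")
rect(W[(Z>.070)&(Z<.082)],"top")
rect(W[(Z>.034)&(Z<.042)&(H>95)&(H<130)&(S>90)],"blue top")
rect(W[(Z>.020)],"all")
for t in ["guide","guide_bush"]:
    for r in manip.recognise(t,"wrist")[:2]:
        u,v=r["at"]; print(t,np.round([u,v]),round(r["confidence"],2),np.round(W[int(v),int(u)],3))
E
```

```text
[0.4551 0.3162 0.2439] [-3.8 -3.8  4.3 -2.2  1.9  5.1]
bench 162290 z 0.0004 [560.1 315.6] [597.4 845.5] 4.61
top 1082 z 0.0762 [455.6 326.5] [40.4 30. ] 4.07
blue top 463 z 0.0383 [455.1 330.3] [58.6 44.2] 3.68
all 50659 z 0.3374 [525.5 120.4] [200.5 545.5] 28.69
guide [295. 182.] 0.89 [0.45  0.325 0.076]
guide_bush [296. 185.] 0.58 [0.454 0.326 0.075]
```

View pics/w1.png

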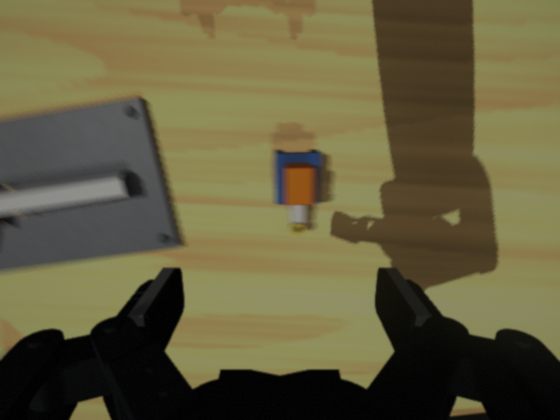

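The wrist view shows the guide at (300,185), bush towards the image bottom (+x), clear of the fixture on the left. The block is centred near (0.4556, 0.3265) with guide yaw about 94°. I'll descend partway and check again.

Call:
{"api": "apply_moves", "payload": {
  "series": [
    {"grip":0,"slide":[0,0.012,-0.08],"turn":[0,0,0]},
    {"grip":0,"slide":[0,0.024,-0.18],"turn":[0,0,0]},
    {"grip":0,"slide":[0,0.035,-0.28],"turn":[0,0,0]},
    {"grip":0,"slide":[0,0.035,-0.36],"turn":[0,0,0]},
    {"grip":0,"slide":[0,0.035,-0.4],"turn":[0,0,0]}
  ]
}}

```text
t: 3.55
position: [0.4532, 0.3179, 0.1208]
ee_rot: [[-0.998, -0.06, -0.005], [-0.06, 0.998, -0.002], [0.005, -0.002, -1.0]]
ft_force: [-0.7, -0.5, -0.7]
finger_gap: 1.001
grip_force: 0.0
```

Call:
{"api": "apply_moves", "payload": {
  "series": [
    {"grip":0,"slide":[0,0,0],"turn":[0,0,0]},
    {"grip":0,"slide":[0,0,0],"turn":[0,0,0]}
  ]
}}

```text
t: 3.72
position: [0.4554, 0.3192, 0.1247]
ee_rot: [[-0.998, -0.06, 0.0], [-0.06, 0.998, -0.0], [-0.0, -0.0, -1.0]]
ft_force: [1.0, 0.5, 0.6]
finger_gap: 1.0
grip_force: 0.0
```

Run:
```python
from guide import *
s=manip.read_state(); print(s["position"].round(4),s["qvel"].round(1),s["ee_rot"].round(4).tolist())
m,im,W,H,S,V=meas(save="pics/w2.png"); np.savez("w2.npz",im=im,W=W)
Z=W[...,2]; N=(abs(W[...,0]-.46)<.09)&(abs(W[...,1]-.33)<.06)
rect(W[N&(Z>.070)&(Z<.082)],"top")
rect(W[N&(Z>.034)&(Z<.042)&(H>95)&(H<130)&(S>90)],"blue top")
F=(W[...,1]<.25)
rect(W[F&(Z>.034)&(Z<.044)&(abs(W[...,0]-.48)<.06)],"rail")
```

```text
[0.4554 0.3192 0.1247] [ 0.3 -1.3 -2.1  0.   0.1  0.1] [[-0.9982, -0.06, 0.0002], [-0.06, 0.9982, -0.0], [-0.0002, -0.0, -1.0]]
top 2379 z 0.0763 [455.4 326.2] [40.1 30. ] 3.88
blue top 1876 z 0.0383 [455.2 326.2] [59.3 51. ] 4.04
rail 1386 z 0.0398 [478.5 106.2] [27.3 42.6] 11.79
```

Call:
{"api": "apply_moves", "payload": {
  "series": [
    {"grip":0,"slide":[0,0.012,-0.06],"turn":[0,0,0.006]},
    {"grip":0,"slide":[0,0.023,-0.13],"turn":[0,0,0.006]},
    {"grip":0,"slide":[0,0.023,-0.2],"turn":[0,0,0.006]},
    {"grip":0,"slide":[0,0.023,-0.25],"turn":[0,0,0.006]},
    {"grip":0,"slide":[0,0.023,-0.27],"turn":[0,0,0.006]}
  ]
}}

```text
t: 4.18
position: [0.4553, 0.3265, 0.0431]
ee_rot: [[-0.998, -0.07, 0.0], [-0.07, 0.998, -0.0], [-0.0, -0.0, -1.0]]
ft_force: [-0.4, 0.2, 0.2]
finger_gap: 0.998
grip_force: 0.0
```

Call:
{"api": "apply_moves", "payload": {
  "series": [
    {"grip":0.2,"slide":[0,0,0],"turn":[0,0,0]},
    {"grip":0.4,"slide":[0,0,0],"turn":[0,0,0]},
    {"grip":0.5,"slide":[0,0,0],"turn":[0,0,0]},
    {"grip":0.55,"slide":[0,0,0],"turn":[0,0,0]},
    {"grip":0.6,"slide":[0,0,0],"turn":[0,0,0]}
  ]
}}

```text
t: 4.6
position: [0.456, 0.327, 0.0445]
ee_rot: [[-0.998, -0.07, 0.002], [-0.07, 0.998, 0.001], [-0.002, 0.001, -1.0]]
ft_force: [-0.3, 0.0, 0.3]
finger_gap: 0.401
grip_force: 0.0
```

Call:
{"api": "apply_moves", "payload": {
  "series": [
    {"grip":0.7,"slide":[0,0,0],"turn":[0,0,0]},
    {"grip":1,"slide":[0,0,0],"turn":[0,0,0]},
    {"grip":1,"slide":[0,0,0],"turn":[0,0,0]},
    {"grip":1,"slide":[0,0,0],"turn":[0,0,0]},
    {"grip":1,"slide":[0,0,0],"turn":[0,0,0]}
  ],
  "grip_force": 70
}}

```text
t: 5.02
position: [0.4558, 0.3268, 0.0445]
ee_rot: [[-0.998, -0.071, 0.001], [-0.071, 0.998, 0.0], [-0.001, 0.0, -1.0]]
ft_force: [-1.2, -0.4, 6.4]
finger_gap: 0.322
grip_force: 69.4
```

Call:
{"api": "apply_moves", "payload": {
  "series": [
    {"grip":1,"slide":[0,0,0.03],"turn":[0,0,0]},
    {"grip":1,"slide":[0,0,0.09],"turn":[0,0,0]},
    {"grip":1,"slide":[0,0,0.17],"turn":[0,0,0]},
    {"grip":1,"slide":[0,0,0.25],"turn":[0,0,-0.03]},
    {"grip":1,"slide":[0,0,0.3],"turn":[0,0,-0.09]}
  ]
}}

```text
t: 5.43
position: [0.4553, 0.3268, 0.1353]
ee_rot: [[-0.997, 0.074, 0.001], [0.074, 0.997, 0.001], [-0.001, 0.001, -1.0]]
ft_force: [0.9, -0.4, -3.7]
finger_gap: 0.32
grip_force: 70.2
```

Run:
```python
from guide import *
def hull_rect(W,mk,nm):
    k,l,s,c=cv2.connectedComponentsWithStats(mk.astype(np.uint8)); i=1+s[1:,4].argmax(); P=W[l==i]
    r=cv2.minAreaRect((P[:,:2]*1000).astype(np.float32)); print(nm,s[i,4],np.median(P[:,2]).round(4),np.round(r[0],1),np.round(r[1],1),round(r[2],2),np.round(cv2.boxPoints(r),1).tolist())
    return P
def line(P,bins,ax,t):  # centre of rail perpendicular
    pass
for f in ["w1","w2"]:
    W=np.load(f+".npz")["W"]; Z=W[...,2]; N=(W[...,1]<.24)&(abs(W[...,0]-.5)<.2)
    P=hull_rect(W,N&(Z>.037)&(Z<.043),f+" railtop")
    hull_rect(W,N&(Z>.009)&(Z<.015),f+" base")
    # rail top centreline in a frame rotated by 11.9
    th=np.radians(11.9); e=np.array([[np.cos(th),np.sin(th)],[-np.sin(th),np.cos(th)]])
    q=P[:,:2]@e.T*1000; ys=np.arange(np.ceil(q[:,1].min())+3,q[:,1].max()-3,4); c=[]
    for y in ys:
        x=q[abs(q[:,1]-y)<2.5,0]
        if len(x)>8: c.append((y,(x.min()+x.max())/2,np.ptp(x)))
    c=np.array(c); p=np.polyfit(c[:,0],c[:,1],1); print("centre x' mean",c[:,1].mean().round(2),"slope deg",np.degrees(p[0]).round(2),"width",c[:,2].mean().round(1),"yend",q[:,1].max().round(1),q[:,1].min().round(1))
for n in ["scene","side"]:
    m=manip.camera_model(n); W=cloud(m,np.load(n+".npz")["d"]); Z=W[...,2]; N=(W[...,1]<.24)&(abs(W[...,0]-.5)<.2)
    q=W[N&(Z>.07)&(Z<.095)][:,:2]@e.T*1000; print(n,"bar x',y'",(q.min(0)+q.max(0))/2,np.ptp(q,axis=0))
    q=W[N&(Z>.037)&(Z<.043)&(W[...,1]>-.02)][:,:2]@e.T*1000; print("rail x'",(np.percentile(q[:,0],3)+np.percentile(q[:,0],97))/2, np.percentile(q[:,1],99))
```

```text
w1 railtop 2468 0.0399 [489.5  53.4] [ 25.  149.5] 11.79 [[462.0, 124.0], [492.5, -22.299999237060547], [517.0, -17.200000762939453], [486.5, 129.10000610351562]]
w1 base 20646 0.012 [492.   42.8] [190.3 242.1] 11.66 [[374.29998779296875, 142.10000610351562], [423.29998779296875, -95.0], [609.5999755859375, -56.599998474121094], [560.7000122070312, 180.60000610351562]]
centre x' mean 490.16 slope deg -0.23 width 23.1 yend 26.0 -123.5
w2 railtop 1192 0.0399 [478.2 107.6] [24.7 39.7] 12.17 [[461.8999938964844, 124.4000015258789], [470.29998779296875, 85.5999984741211], [494.5, 90.80000305175781], [486.1000061035156, 129.60000610351562]]
w2 base 18323 0.0121 [480.7  97.2] [190.2 130.9] 11.72 [[374.29998779296875, 142.0], [400.8999938964844, 13.800000190734863], [587.0999755859375, 52.5], [560.5, 180.60000610351562]]
centre x' mean 490.96 slope deg -6.39 width 22.6 yend 26.5 -13.1
scene bar x',y' [ 349.47059719 -604.82927645] [490.38373048 764.81378402]
rail x' 494.1688456595707 26.34746978263612
side bar x',y' [  247.8603524  -1118.00676983] [ 691.13387953 1802.77188557]
rail x' 493.7824911358585 27.378911626273133
```

Call:
{"api": "apply_moves", "payload": {
  "series": [
    {"grip":1,"slide":[0.005,-0.05,0],"turn":[0,0,-0.07]},
    {"grip":1,"slide":[0.015,-0.14,0],"turn":[0,0,-0.14]},
    {"grip":1,"slide":[0.025,-0.23,0],"turn":[0,0,-0.21]},
    {"grip":1,"slide":[0.035,-0.31,0],"turn":[0,0,-0.28]},
    {"grip":1,"slide":[0.04,-0.38,0],"turn":[0,0,-0.35]}
  ]
}}

```text
t: 5.85
position: [0.4663, 0.2111, 0.1327]
ee_rot: [[-0.81, 0.586, -0.001], [0.586, 0.81, -0.0], [0.001, -0.001, -1.0]]
ft_force: [0.2, 0.7, -3.9]
finger_gap: 0.325
grip_force: 70.2
```

Call:
{"api": "apply_moves", "payload": {
  "series": [
    {"grip":1,"slide":[0.01,-0.09,0],"turn":[0,0,-0.07]},
    {"grip":1,"slide":[0.02,-0.18,0],"turn":[0,0,-0.14]},
    {"grip":1,"slide":[0.03,-0.27,0],"turn":[0,0,-0.21]},
    {"grip":1,"slide":[0.04,-0.34,0],"turn":[0,0,-0.28]},
    {"grip":1,"slide":[0.045,-0.38,0],"turn":[0,0,-0.35]}
  ]
}}

```text
t: 6.27
position: [0.48, 0.0966, 0.1328]
ee_rot: [[-0.383, 0.924, -0.001], [0.924, 0.383, -0.0], [-0.0, -0.001, -1.0]]
ft_force: [0.3, 1.1, -3.4]
finger_gap: 0.325
grip_force: 70.2
```

Call:
{"api": "apply_moves", "payload": {
  "series": [
    {"grip":1,"slide":[0.003,-0.02,-0.02],"turn":[0,0,-0.07]},
    {"grip":1,"slide":[0.006,-0.036,-0.05],"turn":[0,0,-0.124]},
    {"grip":1,"slide":[0.006,-0.036,-0.08],"turn":[0,0,-0.124]},
    {"grip":1,"slide":[0.006,-0.036,-0.08],"turn":[0,0,-0.124]},
    {"grip":1,"slide":[0.006,-0.036,-0.08],"turn":[0,0,-0.124]}
  ]
}}

```text
t: 6.68
position: [0.4813, 0.0882, 0.1082]
ee_rot: [[-0.206, 0.979, -0.003], [0.979, 0.206, 0.0], [0.001, -0.002, -1.0]]
ft_force: [-0.4, -0.2, -4.1]
finger_gap: 0.325
grip_force: 70.2
```

Run:
```python
from guide import *
s=manip.read_state(); R=s["ee_rot"]; print(s["t"],s["position"].round(4),s["qvel"].round(1),"yaw",np.degrees(np.arctan2(R[1,1],R[0,1])).round(2),R[:,2].round(4))
m,im,W,H,S,V=meas(save="pics/w3.png"); np.savez("w3.npz",im=im,W=W)
Z=W[...,2]; N=(abs(W[...,0]-.5)<.15)&(abs(W[...,1]-.03)<.25)
zz=s["position"][2]
rect(W[N&(abs(Z-(zz-.0445+.076))<.004)&(H<20)&(S>150)],"block top")
rect(W[N&(abs(Z-(zz-.0445+.038))<.005)&(H>95)&(H<130)&(S>90)],"blue top")
rect(W[N&(Z>.009)&(Z<.015)],"base")
rect(W[N&(Z>.037)&(Z<.0425)&(S<70)],"rail")
```

```text
6.6833 [0.4813 0.0882 0.1082] [ 0.4 -0.6 -1.3  0.1 -0.2  0.4] yaw 11.9 [-2.6e-03  3.0e-04 -1.0e+00]
block top 4972 z 0.1398 [480.3  86.9] [29.8 40.2] 11.77
blue top 3065 z 0.1019 [477.5  99.5] [51.7 34.3] 11.66
base 30805 z 0.0122 [493.4  38.4] [190.5 248.5] 11.77
rail 1384 z 0.0402 [492.8  42.6] [ 25.1 170.7] 12.25
```

View pics/w3.png

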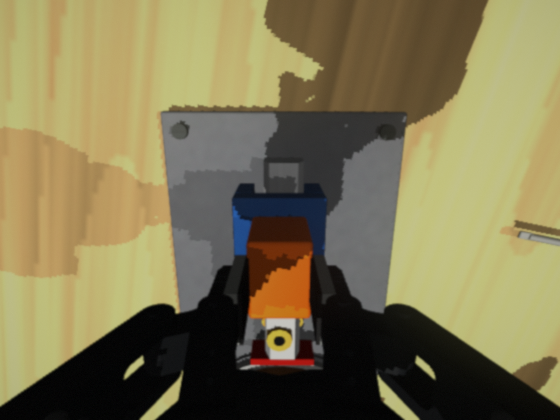

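Picture w3 shows the guide held over the rail, with the rail end at (284,178) and the bush at (280,340) towards the disc. Next I'll check the lateral offset with the same camera.

Run:
```python
from guide import *
W=np.load("w3.npz")["W"]; im=np.load("w3.npz")["im"]; hsv=cv2.cvtColor(im,cv2.COLOR_RGB2HSV).astype(int);H,S=hsv[...,0],hsv[...,1]
th=np.radians(11.75); e=np.array([[np.cos(th),np.sin(th)],[-np.sin(th),np.cos(th)]])
Q=W[...,:2]@e.T*1000; Z=W[...,2]; print("tool",np.array([481.3,88.2])@e.T)
N=(abs(W[...,0]-.5)<.15)&(abs(W[...,1]-.03)<.25)
b=N&(Z>.009)&(Z<.015); q=Q[b]; print("ymax",np.percentile(q[:,1],99.8))
for y0 in (20,35,45,55):
    x=q[abs(q[:,1]-y0)<3,0]; 
    if len(x): print("base",y0,x.min().round(1),x.max().round(1),((x.min()+x.max())/2).round(2))
r=N&(Z>.0375)&(Z<.0425)&(S<90); q=Q[r]; q=q[q[:,1]>0]
print("rail ymax",q[:,1].max())
for y0 in range(6,28,4):
    x=q[abs(q[:,1]-y0)<2,0]
    if len(x): print("rail",y0,len(x),x.min().round(1),x.max().round(1),((x.min()+x.max())/2).round(2))
k=N&(abs(Z-.1398)<.003)&(H<20)&(S>150); q=Q[k]; print("block",(q.min(0)+q.max(0))/2,np.ptp(q,axis=0))
k=N&(abs(Z-.1018)<.003)&(H>95)&(H<130)&(S>90); q=Q[k]; x=q[:,0]; print("blue",x.min(),x.max(),(x.min()+x.max())/2,q[:,1].max())
```

```text
tool [489.17578836 -11.66096415]
ymax 61.217547376550435
base 20 396.1 585.3 490.71
base 35 395.5 585.0 490.28
base 45 396.3 585.4 490.82
base 55 396.5 585.6 491.03
rail ymax 26.590543406412017
rail 6 160 478.8 502.4 490.6
rail 10 171 478.8 502.4 490.59
rail 14 179 478.8 502.3 490.55
rail 18 175 478.9 502.2 490.54
rail 22 178 478.9 502.1 490.51
rail 26 127 479.7 502.0 490.84
block [487.95086275 -12.83550065] [29.78921587 40.1005184 ]
blue 461.8720893750028 513.6040822850689 487.73808583003586 17.243443868321645
```

Call:
{"api": "apply_moves", "payload": {
  "series": [
    {"grip":1,"slide":[0.008,0.002,0],"turn":[0,0,0]},
    {"grip":1,"slide":[0.008,0.002,-0.03],"turn":[0,0,0]},
    {"grip":1,"slide":[0.008,0.002,-0.06],"turn":[0,0,0]},
    {"grip":1,"slide":[0.008,0.002,-0.09],"turn":[0,0,0]},
    {"grip":1,"slide":[0.008,0.002,-0.09],"turn":[0,0,0]}
  ]
}}

```text
t: 7.15
position: [0.4826, 0.0886, 0.0793]
ee_rot: [[-0.204, 0.979, -0.005], [0.979, 0.204, 0.0], [0.001, -0.005, -1.0]]
ft_force: [-0.5, 0.5, -4.7]
finger_gap: 0.328
grip_force: 70.2
```

Call:
{"api": "apply_moves", "payload": {
  "series": [
    {"grip":1,"slide":[0,0,-0.015],"turn":[0,0,0]},
    {"grip":1,"slide":[0,0,-0.03],"turn":[0,0,0]},
    {"grip":1,"slide":[0,0,-0.04],"turn":[0,0,0]},
    {"grip":1,"slide":[0,0,-0.04],"turn":[0,0,0]},
    {"grip":1,"slide":[0,0,-0.04],"turn":[0,0,0]}
  ]
}}

```text
t: 7.57
position: [0.4847, 0.0884, 0.0701]
ee_rot: [[-0.204, 0.979, -0.0], [0.979, 0.204, -0.0], [0.0, -0.0, -1.0]]
ft_force: [0.3, -0.0, -4.7]
finger_gap: 0.33
grip_force: 70.2
```

Call:
{"api": "apply_moves", "payload": {
  "series": [
    {"grip":1,"slide":[0,0,-0.012],"turn":[0,0,0]},
    {"grip":1,"slide":[0,0,-0.024],"turn":[0,0,0]},
    {"grip":1,"slide":[0,0,-0.034],"turn":[0,0,0]},
    {"grip":1,"slide":[0,0,-0.034],"turn":[0,0,0]},
    {"grip":1,"slide":[0,0,-0.034],"turn":[0,0,0]}
  ]
}}

```text
t: 7.98
position: [0.4847, 0.0884, 0.0598]
ee_rot: [[-0.204, 0.979, -0.0], [0.979, 0.204, 0.0], [0.0, -0.0, -1.0]]
ft_force: [0.2, 0.3, -2.9]
finger_gap: 0.324
grip_force: 70.2
```

Call:
{"api": "apply_moves", "payload": {
  "series": [
    {"grip":1,"slide":[0,0,-0.003],"turn":[0,0,0]},
    {"grip":1,"slide":[0,0,-0.005],"turn":[0,0,0]},
    {"grip":1,"slide":[0,0,-0.005],"turn":[0,0,0]},
    {"grip":1,"slide":[0,0,-0.005],"turn":[0,0,0]}
  ]
}}

```text
t: 8.32
position: [0.485, 0.0884, 0.0586]
ee_rot: [[-0.204, 0.979, 0.0], [0.979, 0.204, 0.0], [-0.0, 0.0, -1.0]]
ft_force: [-0.1, 0.8, -3.5]
finger_gap: 0.325
grip_force: 70.3
```

Call:
{"api": "apply_moves", "payload": {
  "series": [
    {"grip":1,"slide":[0,0,-0.003],"turn":[0,0,0]},
    {"grip":1,"slide":[0,0,-0.006],"turn":[0,0,0]},
    {"grip":1,"slide":[0,0,-0.006],"turn":[0,0,0]},
    {"grip":1,"slide":[0,0,-0.006],"turn":[0,0,0]}
  ]
}}

```text
t: 8.65
position: [0.4851, 0.0885, 0.0585]
ee_rot: [[-0.204, 0.979, -0.001], [0.979, 0.204, -0.0], [0.0, -0.001, -1.0]]
ft_force: [-7.3, 1.0, 10.5]
finger_gap: 0.327
grip_force: 71.9
```

Call:
{"api": "apply_moves", "payload": {
  "series": [
    {"grip":1,"slide":[-0.003,-0.001,0.003],"turn":[0,0,0]},
    {"grip":1,"slide":[-0.003,-0.001,0.003],"turn":[0,0,0]},
    {"grip":1,"slide":[-0.003,-0.001,0.003],"turn":[0,0,0]}
  ]
}}

```text
t: 8.9
position: [0.4846, 0.0882, 0.0585]
ee_rot: [[-0.204, 0.979, 0.001], [0.979, 0.204, 0.0], [-0.0, 0.001, -1.0]]
ft_force: [-2.4, 1.1, 5.7]
finger_gap: 0.325
grip_force: 71.3
```

Call:
{"api": "apply_moves", "payload": {
  "series": [
    {"grip":1,"slide":[0.004,-0.02,0],"turn":[0,0,0]},
    {"grip":1,"slide":[0.01,-0.049,0],"turn":[0,0,0]},
    {"grip":1,"slide":[0.016,-0.078,0],"turn":[0,0,0]},
    {"grip":1,"slide":[0.02,-0.098,0],"turn":[0,0,0]},
    {"grip":1,"slide":[0.02,-0.098,0],"turn":[0,0,0]}
  ]
}}

```text
t: 9.32
position: [0.4912, 0.0579, 0.0585]
ee_rot: [[-0.203, 0.979, 0.002], [0.979, 0.203, -0.0], [-0.001, 0.002, -1.0]]
ft_force: [-0.6, -0.8, 4.3]
finger_gap: 0.328
grip_force: 71.3
```

Call:
{"api": "apply_moves", "payload": {
  "series": [
    {"grip":1,"slide":[0.005,-0.025,0],"turn":[0,0,0]},
    {"grip":1,"slide":[0.01,-0.05,0],"turn":[0,0,0]},
    {"grip":1,"slide":[0.016,-0.078,0],"turn":[0,0,0]},
    {"grip":1,"slide":[0.02,-0.098,0],"turn":[0,0,0]},
    {"grip":1,"slide":[0.022,-0.108,0],"turn":[0,0,0]}
  ]
}}

```text
t: 9.73
position: [0.4977, 0.0265, 0.0586]
ee_rot: [[-0.203, 0.979, 0.002], [0.979, 0.203, 0.001], [0.001, 0.002, -1.0]]
ft_force: [-0.6, 4.9, 6.3]
finger_gap: 0.323
grip_force: 71.5
```

Call:
{"api": "apply_moves", "payload": {
  "series": [
    {"grip":1,"slide":[0.003,-0.016,0],"turn":[0,0,0]},
    {"grip":1,"slide":[0.007,-0.032,0],"turn":[0,0,0]},
    {"grip":1,"slide":[0.01,-0.048,0],"turn":[0,0,0]},
    {"grip":1,"slide":[0.013,-0.064,0],"turn":[0,0,0]},
    {"grip":1,"slide":[0.013,-0.064,0],"turn":[0,0,0]}
  ]
}}

```text
t: 10.15
position: [0.5012, 0.0072, 0.0585]
ee_rot: [[-0.204, 0.979, 0.001], [0.979, 0.204, 0.001], [0.0, 0.001, -1.0]]
ft_force: [-1.7, 2.4, 8.3]
finger_gap: 0.327
grip_force: 71.5
```

Call:
{"api": "apply_moves", "payload": {
  "series": [
    {"grip":1,"slide":[0.002,-0.01,0],"turn":[0,0,0]},
    {"grip":1,"slide":[0.004,-0.02,0],"turn":[0,0,0]},
    {"grip":1,"slide":[0.006,-0.03,0],"turn":[0,0,0]},
    {"grip":1,"slide":[0.008,-0.04,0],"turn":[0,0,0]},
    {"grip":1,"slide":[0.01,-0.048,0],"turn":[0,0,0]}
  ]
}}

```text
t: 10.57
position: [0.5042, -0.0069, 0.0585]
ee_rot: [[-0.205, 0.979, 0.001], [0.979, 0.205, 0.0], [-0.0, 0.001, -1.0]]
ft_force: [-1.6, 1.2, 5.3]
finger_gap: 0.325
grip_force: 71.4
```

Call:
{"api": "apply_moves", "payload": {
  "series": [
    {"grip":1,"slide":[0,0,0],"turn":[0,0,0]},
    {"grip":1,"slide":[0,0,0],"turn":[0,0,0]}
  ]
}}

```text
t: 10.73
position: [0.5043, -0.0077, 0.0585]
ee_rot: [[-0.205, 0.979, 0.002], [0.979, 0.205, -0.001], [-0.002, 0.001, -1.0]]
ft_force: [-1.4, -0.3, 6.3]
finger_gap: 0.326
grip_force: 71.4
```

```bash
cat > home.py <<'E'
from guide import *
import sys
s=manip.read_state(); p=s["position"]*1000; zz=p[2]/1000
th=np.radians(11.75); e=np.array([[np.cos(th),np.sin(th)],[-np.sin(th),np.cos(th)]])
print(s["t"],p.round(1),"tool'",(e@p[:2]).round(2),s["ft_force"].round(1))
m,im,W,H,S,V=meas(save=sys.argv[1]); Q=W[...,:2]@e.T*1000; Z=W[...,2]
N=(abs(W[...,0]-.5)<.15)&(abs(W[...,1]-.03)<.25)
b=N&(Z>.009)&(Z<.015); yb=np.percentile(Q[b][:,1],99.8)
r=N&(Z>.0375)&(Z<.0425)&(S<90); q=Q[r]; q=q[(q[:,1]>-20)&(abs(q[:,0]-490)<20)]; yr=q[:,1].max()
k=N&(abs(Z-.09)<.005)&(H<20)&(S>150); qb=Q[k]; c=(qb.min(0)+qb.max(0))/2
k=N&(abs(Z-.052)<.004)&(H>95)&(H<130)&(S>90); qs=Q[k]
print("base end",yb.round(1),"rail end",yr.round(1),"block",c.round(1),np.ptp(qb,axis=0).round(1),"saddle rear",qs[:,1].max().round(1) if len(qs) else None)
print("guide y by base",c[1]-yb+200,"by rail",c[1]-yr+165,"by saddle rear/rail",(qs[:,1].max()-30-yr+165) if len(qs) else None)
E
python3 home.py pics/w4.png
```

```text
10.7333 [504.3  -7.7  58.5] tool' [ 492.11 -110.26] [-1.4 -0.3  6.3]
base end 22.8 rail end 15.8 block [ 490.8 -111.2] [29.9 40.2] saddle rear -81.2
guide y by base 66.06241935720661 by rail 38.055719682578015 by saddle rear/rail 37.9973387259527
```

Call:
{"api": "apply_moves", "payload": {
  "series": [
    {"grip":1,"slide":[0.0004,-0.002,0],"turn":[0,0,0]},
    {"grip":1,"slide":[0.0007,-0.0033,0],"turn":[0,0,0]},
    {"grip":1,"slide":[0.0007,-0.0033,0],"turn":[0,0,0]}
  ]
}}

```text
t: 11.03
position: [0.5043, -0.0081, 0.0585]
ee_rot: [[-0.204, 0.979, 0.001], [0.979, 0.204, 0.0], [-0.0, 0.001, -1.0]]
ft_force: [-2.4, 2.7, 8.1]
finger_gap: 0.326
grip_force: 71.6
```

Call:
{"api": "apply_moves", "payload": {
  "series": [
    {"grip":1,"slide":[0.0004,-0.001,0],"turn":[0,0,0]},
    {"grip":1,"slide":[0.0004,-0.0017,0],"turn":[0,0,0]},
    {"grip":1,"slide":[0.0004,-0.0017,0],"turn":[0,0,0]}
  ]
}}

```text
t: 11.28
position: [0.5043, -0.0083, 0.0585]
ee_rot: [[-0.204, 0.979, 0.001], [0.979, 0.204, 0.001], [0.0, 0.001, -1.0]]
ft_force: [-2.4, 3.6, 8.1]
finger_gap: 0.325
grip_force: 71.6
```

Call:
{"api": "apply_moves", "payload": {
  "series": [
    {"grip":1,"slide":[0.0004,-0.001,0],"turn":[0,0,0]},
    {"grip":1,"slide":[0.0004,-0.0017,0],"turn":[0,0,0]},
    {"grip":1,"slide":[0.0004,-0.0017,0],"turn":[0,0,0]}
  ]
}}

```text
t: 11.53
position: [0.5044, -0.0086, 0.0585]
ee_rot: [[-0.204, 0.979, 0.001], [0.979, 0.204, 0.001], [0.001, 0.001, -1.0]]
ft_force: [-2.9, 4.4, 8.5]
finger_gap: 0.32
grip_force: 71.6
```

Call:
{"api": "apply_moves", "payload": {
  "series": [
    {"grip":1,"slide":[0,0,0.0015],"turn":[0,0,0]},
    {"grip":1,"slide":[0,0,0.003],"turn":[0,0,0]},
    {"grip":1,"slide":[0,0,0.003],"turn":[0,0,0]}
  ]
}}

```text
t: 11.78
position: [0.5042, -0.0091, 0.0586]
ee_rot: [[-0.204, 0.979, 0.001], [0.979, 0.204, 0.0], [-0.0, 0.001, -1.0]]
ft_force: [0.4, 2.0, 2.7]
finger_gap: 0.327
grip_force: 70.9
```

Call:
{"api": "apply_moves", "payload": {
  "series": [
    {"grip":1,"slide":[0.0004,-0.0017,0.0015],"turn":[0,0,0]},
    {"grip":1,"slide":[0.0004,-0.0017,0.0015],"turn":[0,0,0]},
    {"grip":1,"slide":[0.0004,-0.0017,0.0015],"turn":[0,0,0]}
  ]
}}

```text
t: 12.03
position: [0.5038, -0.0099, 0.0586]
ee_rot: [[-0.204, 0.979, -0.0], [0.979, 0.204, -0.0], [-0.0, -0.0, -1.0]]
ft_force: [1.1, 1.9, -1.0]
finger_gap: 0.325
grip_force: 70.6
```

Call:
{"api": "apply_moves", "payload": {
  "series": [
    {"grip":1,"slide":[0.0007,-0.0033,0],"turn":[0,0,0]},
    {"grip":1,"slide":[0.0007,-0.0033,0],"turn":[0,0,0]},
    {"grip":1,"slide":[0.0007,-0.0033,0],"turn":[0,0,0]}
  ]
}}

```text
t: 12.28
position: [0.5038, -0.0108, 0.0587]
ee_rot: [[-0.204, 0.979, -0.001], [0.979, 0.204, 0.0], [0.0, -0.001, -1.0]]
ft_force: [0.3, 1.7, -1.6]
finger_gap: 0.326
grip_force: 70.6
```

Call:
{"api": "apply_moves", "payload": {
  "series": [
    {"grip":1,"slide":[0.0007,-0.0033,0],"turn":[0,0,0]},
    {"grip":1,"slide":[0.0007,-0.0033,0],"turn":[0,0,0]},
    {"grip":1,"slide":[0.0007,-0.0033,0],"turn":[0,0,0]}
  ]
}}

```text
t: 12.53
position: [0.5041, -0.0116, 0.0588]
ee_rot: [[-0.204, 0.979, -0.001], [0.979, 0.204, 0.001], [0.001, -0.0, -1.0]]
ft_force: [-1.1, 3.2, -0.9]
finger_gap: 0.324
grip_force: 70.6
```

Call:
{"api": "apply_moves", "payload": {
  "series": [
    {"grip":1,"slide":[0.0004,-0.0017,0],"turn":[0,0,0]},
    {"grip":1,"slide":[0.0004,-0.0017,0],"turn":[0,0,0]},
    {"grip":1,"slide":[0.0004,-0.0017,0],"turn":[0,0,0]}
  ]
}}

```text
t: 12.78
position: [0.5043, -0.012, 0.0589]
ee_rot: [[-0.204, 0.979, -0.001], [0.979, 0.204, 0.001], [0.001, -0.0, -1.0]]
ft_force: [-1.2, 5.1, 0.6]
finger_gap: 0.324
grip_force: 70.7
```

```bash
python3 home.py pics/w5.png
```

```text
12.7833 [504.3 -12.   58.9] tool' [ 491.29 -114.4 ] [-1.2  5.1  0.6]
base end 18.9 rail end 11.9 block [ 490.  -115.7] [29.9 40.8] saddle rear -84.8
guide y by base 65.40413991453909 by rail 37.455329173940356 by saddle rear/rail 38.33887434401177
```

Call:
{"api": "apply_moves", "payload": {
  "series": [
    {"grip":0.6,"slide":[0,0,0],"turn":[0,0,0]},
    {"grip":0.5,"slide":[0,0,0],"turn":[0,0,0]},
    {"grip":0.4,"slide":[0,0,0],"turn":[0,0,0]},
    {"grip":0.3,"slide":[0,0,0],"turn":[0,0,0]},
    {"grip":0.3,"slide":[0,0,0],"turn":[0,0,0]}
  ]
}}

```text
t: 13.25
position: [0.5048, -0.0127, 0.0592]
ee_rot: [[-0.204, 0.979, 0.001], [0.979, 0.204, -0.001], [-0.001, 0.0, -1.0]]
ft_force: [0.0, -0.0, 0.3]
finger_gap: 0.703
grip_force: 0.0
```

```bash
python3 home.py pics/w6.png
```

```text
13.25 [504.8 -12.7  59.2] tool' [ 491.62 -115.21] [ 0.  -0.   0.3]
base end 18.1 rail end 10.9 block [ 490.3 -114.9] [29.8 40.6] saddle rear -84.6
guide y by base 67.07426192429796 by rail 39.20991476955335 by saddle rear/rail 39.467905506562744
```

Call:
{"api": "apply_moves", "payload": {
  "series": [
    {"grip":0,"slide":[0,0,0.05],"turn":[0,0,0]},
    {"grip":0,"slide":[0,0,0.15],"turn":[0,0,0]},
    {"grip":0,"slide":[0,0,0.27],"turn":[0,0,0]},
    {"grip":0,"slide":[0,0,0.37],"turn":[0,0,0]},
    {"grip":0,"slide":[0,0,0.42],"turn":[0,0,0]}
  ]
}}

```text
t: 13.72
position: [0.5065, -0.0129, 0.1896]
ee_rot: [[-0.204, 0.979, 0.007], [0.979, 0.204, -0.002], [-0.003, 0.006, -1.0]]
ft_force: [0.4, -0.7, 1.3]
finger_gap: 1.001
grip_force: 0.0
```

Call:
{"api": "apply_moves", "payload": {
  "series": [
    {"grip":0,"slide":[0,0,0],"turn":[0,0,0]},
    {"grip":0,"slide":[0,0,0],"turn":[0,0,0]},
    {"grip":0,"slide":[0,0,0],"turn":[0,0,0]}
  ]
}}

```text
t: 13.97
position: [0.5036, -0.0122, 0.1833]
ee_rot: [[-0.204, 0.979, -0.003], [0.979, 0.204, 0.001], [0.001, -0.002, -1.0]]
ft_force: [-0.6, -1.1, -0.5]
finger_gap: 1.004
grip_force: 0.0
```

```bash
python3 home.py pics/w7.png
cat > bar.py <<'E'
from guide import *
m=manip.camera_model("wrist"); im,d=manip.snapshot("wrist"); W=cloud(m,d); Z=W[...,2]
N=(abs(W[...,0]-.53)<.08)&(abs(W[...,1]+.137)<.08)
hsv=cv2.cvtColor(im,cv2.COLOR_RGB2HSV).astype(int);H,S,V=hsv[...,0],hsv[...,1],hsv[...,2]
rect(W[N&(Z>.078)&(Z<.09)&(W[...,1]<-.1)],"bar top")
rect(W[N&(Z>.034)&(Z<.042)],"disc")
E
python3 bar.py
```

```text
13.9667 [503.6 -12.2 183.3] tool' [ 490.53 -114.44] [-0.6 -1.1 -0.5]
base end 53.6 rail end 26.5 block [ 490.3 -114.4] [29.5 39.5] saddle rear -84.8
guide y by base 32.05244393556035 by rail 24.140184019907736 by saddle rear/rail 23.714803892151394
bar top 567 z 0.0838 [ 529.7 -137.4] [13.5 41. ] 11.57
disc 12548 z 0.0381 [ 530.1 -138.8] [156.5 156.7] 9.97
```

View pics/w7.png

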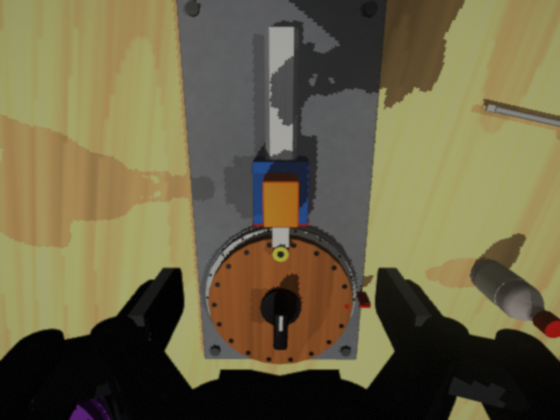

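Picture w7 shows the guide on the rail with its bush at (280,254) over the disc's rim. The bar is at (280,325), and the red pointer is at (363,300). I'll move above the bar and look back at the gap between stop and saddle.

Call:
{"api": "apply_moves", "payload": {
  "series": [
    {"grip":0,"slide":[0.017,-0.08,0],"turn":[0,0,0]},
    {"grip":0,"slide":[0.038,-0.18,0],"turn":[0,0,0]},
    {"grip":0,"slide":[0.06,-0.28,0],"turn":[0,0,0]},
    {"grip":0,"slide":[0.077,-0.37,0],"turn":[0,0,0]},
    {"grip":0,"slide":[0.086,-0.418,0],"turn":[0,0,0]}
  ]
}}

```text
t: 14.48
position: [0.5299, -0.14, 0.1834]
ee_rot: [[-0.202, 0.979, -0.002], [0.979, 0.202, 0.001], [0.001, -0.002, -1.0]]
ft_force: [-0.4, 0.2, 0.8]
finger_gap: 0.999
grip_force: 0.0
```

Call:
{"api": "apply_moves", "payload": {
  "series": [
    {"grip":0,"slide":[0,0,-0.05],"turn":[0,0,0]},
    {"grip":0,"slide":[0,0,-0.1],"turn":[0,0,0]},
    {"grip":0,"slide":[0,0,-0.12],"turn":[0,0,0]},
    {"grip":0,"slide":[0,0,-0.12],"turn":[0,0,0]},
    {"grip":0,"slide":[0,0,-0.12],"turn":[0,0,0]}
  ]
}}

```text
t: 14.9
position: [0.5299, -0.1371, 0.1484]
ee_rot: [[-0.205, 0.979, -0.001], [0.979, 0.205, 0.001], [0.001, -0.001, -1.0]]
ft_force: [0.1, -0.0, 0.3]
finger_gap: 0.999
grip_force: 0.0
```

```bash
python3 home.py pics/w8.png; python3 bar.py
python3 - <<'E'
import cv2
im=cv2.imread("pics/w8.png"); cv2.imwrite("pics/w8c.png",cv2.resize(im[0:260,180:400],None,fx=2.2,fy=2.2,interpolation=cv2.INTER_CUBIC))
E
```

```text
14.9 [ 529.9 -137.1  148.4] tool' [ 490.9  -242.17] [ 0.1 -0.   0.3]
bar top 988 z 0.0839 [ 529.7 -138.1] [13.9 41.2] 10.57
disc 21812 z 0.0382 [ 529.9 -138.3] [156.4 156.7] 30.84Traceback (most recent call last):
  File "home.py", line 9, in <module>
    r=N&(Z>.0375)&(Z<.0425)&(S<90); q=Q[r]; q=q[(q[:,1]>-20)&(abs(q[:,0]-490)<20)]; yr=q[:,1].max()
                                                                                       ~~~~~~~~~~^^
    return umr_maximum(a, axis, None, out, keepdims, initial, where)
ValueError: zero-size array to reduction operation maximum which has no identity
```

View pics/w8c.png

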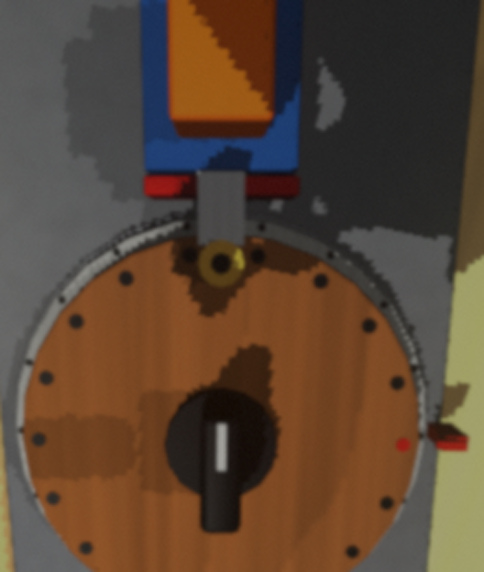

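The crop shows the red stop at (220,186) just ahead of the saddle and the bush at (221,263) on the rim. A dot faces the pointer at (440,443), so the plate stands at a stop. I'll measure the saddle-to-stop spacing.

Run:
```python
from guide import *
s=manip.read_state()
m,im,W,H,S,V=meas(); th=np.radians(11.75); e=np.array([[np.cos(th),np.sin(th)],[-np.sin(th),np.cos(th)]])
Q=W[...,:2]@e.T*1000; Z=W[...,2]*1000
blue=(H>95)&(H<130)&(S>90)&(abs(Z-52)<4); red=((H<6)|(H>172))&(S>150)&(abs(Z-38)<4)&(abs(Q[...,0]-490)<25)&(Q[...,1]>-170)&(Q[...,1]<-130)
def edge(mk,hi,xs):
    o=[]
    for x in xs:
        y=Q[mk&(abs(Q[...,0]-x)<1.5)][:,1]
        if len(y)>2: o.append(np.min(y) if not hi else np.max(y))
    return np.median(o).round(2),np.std(o).round(2),len(o)
xs=[x+490.5 for x in (-16,-14,-12,12,14,16)]; xb=[x+490.5 for x in (-22,-20,-18,18,20,22)]
print("saddle front",edge(blue,0,xb),"stop front",edge(red,0,xs),"stop back seen",edge(red,1,xs), "z",np.median(Z[red]),np.median(Z[blue]))
# disc centre via circle fit of wood top rim vs bush
wood=(abs(Z-38)<1.5)&(H<20)&(S>90)&(abs(Q[...,0]-490)<85)&(abs(Q[...,1]+242)<85)&~red
c,r=cv2.minEnclosingCircle(Q[wood].astype(np.float32)); print("disc",np.round(c,1),round(r,1))
bz=(abs(Z-55)<3)&(abs(Q[...,0]-490)<9)&(Q[...,1]<-158)&(Q[...,1]>-190); q=Q[bz]; print("bush/arm tip top",len(q),q.min(0).round(1),q.max(0).round(1))
k=(abs(Z-90)<4)&(H<20)&(S>150)&(Q[...,1]>-160); q=Q[k]; print("block",q.min(0).round(1),q.max(0).round(1))
```

```text
saddle front (np.float64(-144.95), np.float64(0.03), 6) stop front (np.float64(-151.89), np.float64(0.04), 6) stop back seen (np.float64(-145.51), np.float64(0.39), 6) z 38.24803238508912 52.33586342211707
disc [ 490.4 -243.6] 78.7
bush/arm tip top 531 [ 482.7 -182.6] [ 498.  -158.4]
block [ 475.4 -135.3] [ 504.8 -105.6]
```

The guide sits about 1 mm past home, nearly touching the stop: the spacing is 6.9 mm, and it should be 8.5 mm. I'll go back and ease it rearwards into the detent.

Call:
{"api": "apply_moves", "payload": {
  "series": [
    {"grip":0,"slide":[0,0.01,0.06],"turn":[0,0,0]},
    {"grip":0,"slide":[-0.01,0.05,0.117],"turn":[0,0,0]},
    {"grip":0,"slide":[-0.03,0.14,0.117],"turn":[0,0,0]},
    {"grip":0,"slide":[-0.05,0.24,0.117],"turn":[0,0,0]},
    {"grip":0,"slide":[-0.07,0.34,0.117],"turn":[0,0,0]}
  ]
}}

```text
t: 15.47
position: [0.5097, -0.035, 0.1855]
ee_rot: [[-0.203, 0.979, 0.003], [0.979, 0.203, -0.001], [-0.001, 0.002, -1.0]]
ft_force: [0.4, 0.5, 0.2]
finger_gap: 0.994
grip_force: 0.0
```

Call:
{"api": "apply_moves", "payload": {
  "series": [
    {"grip":0,"slide":[-0.01,0.05,0],"turn":[0,0,0]},
    {"grip":0,"slide":[-0.015,0.077,0],"turn":[0,0,0]},
    {"grip":0,"slide":[-0.015,0.077,0],"turn":[0,0,0]},
    {"grip":0,"slide":[-0.015,0.077,0],"turn":[0,0,0]}
  ]
}}

```text
t: 15.8
position: [0.5052, -0.0129, 0.1846]
ee_rot: [[-0.205, 0.979, 0.001], [0.979, 0.205, -0.001], [-0.001, 0.001, -1.0]]
ft_force: [0.7, 0.4, -0.5]
finger_gap: 1.004
grip_force: 0.0
```

Call:
{"api": "apply_moves", "payload": {
  "series": [
    {"grip":0,"slide":[-0.002,0,-0.1],"turn":[0,0,0]},
    {"grip":0,"slide":[-0.002,0,-0.22],"turn":[0,0,0]},
    {"grip":0,"slide":[-0.002,0,-0.33],"turn":[0,0,0]},
    {"grip":0,"slide":[-0.002,0,-0.4],"turn":[0,0,0]},
    {"grip":0,"slide":[-0.002,0,-0.413],"turn":[0,0,0]}
  ]
}}

```text
t: 16.22
position: [0.5011, -0.0131, 0.0558]
ee_rot: [[-0.202, 0.979, -0.008], [0.979, 0.203, 0.002], [0.003, -0.007, -1.0]]
ft_force: [-1.0, 1.0, -0.5]
finger_gap: 0.999
grip_force: 0.0
```

Call:
{"api": "apply_moves", "payload": {
  "series": [
    {"grip":0.3,"slide":[0,0,0],"turn":[0,0,0]},
    {"grip":0.5,"slide":[0,0,0],"turn":[0,0,0]},
    {"grip":0.6,"slide":[0,0,0],"turn":[0,0,0]},
    {"grip":0.65,"slide":[0,0,0],"turn":[0,0,0]},
    {"grip":1,"slide":[0,0,0],"turn":[0,0,0]}
  ],
  "grip_force": 40
}}

```text
t: 16.63
position: [0.5055, -0.013, 0.062]
ee_rot: [[-0.204, 0.979, 0.003], [0.979, 0.204, -0.001], [-0.001, 0.003, -1.0]]
ft_force: [-1.0, 1.0, 5.7]
finger_gap: 0.329
grip_force: 39.0
```

Call:
{"api": "apply_moves", "payload": {
  "series": [
    {"grip":1,"slide":[0,0,0],"turn":[0,0,0]},
    {"grip":1,"slide":[0,0,0],"turn":[0,0,0]},
    {"grip":1,"slide":[0,0,0],"turn":[0,0,0]}
  ]
}}

```text
t: 16.88
position: [0.5055, -0.013, 0.0621]
ee_rot: [[-0.204, 0.979, 0.003], [0.979, 0.204, -0.001], [-0.002, 0.003, -1.0]]
ft_force: [-2.1, -1.2, 5.7]
finger_gap: 0.33
grip_force: 39.4
```

```bash
python3 home.py pics/w9.png
```

```text
16.8833 [505.5 -13.   62.1] tool' [ 492.26 -115.69] [-2.1 -1.2  5.7]
base end 18.3 rail end 11.4 block [ 491.2 -114.7] [29.7 40.2] saddle rear -84.8
guide y by base 67.0001328641415 by rail 38.925892367852555 by saddle rear/rail 38.88143604133165
```

Call:
{"api": "apply_moves", "payload": {
  "series": [
    {"grip":1,"slide":[-0.001,0,0.003],"turn":[0,0,0]},
    {"grip":1,"slide":[-0.001,0,0.003],"turn":[0,0,0]},
    {"grip":1,"slide":[-0.001,0,0.003],"turn":[0,0,0]}
  ]
}}

```text
t: 17.18
position: [0.5048, -0.0127, 0.0621]
ee_rot: [[-0.204, 0.979, 0.002], [0.979, 0.204, -0.0], [-0.001, 0.002, -1.0]]
ft_force: [0.4, 1.1, 5.2]
finger_gap: 0.334
grip_force: 40.4
```

Call:
{"api": "apply_moves", "payload": {
  "series": [
    {"grip":1,"slide":[-0.0004,0.0017,0],"turn":[0,0,0]},
    {"grip":1,"slide":[-0.0004,0.0017,0],"turn":[0,0,0]},
    {"grip":1,"slide":[-0.0004,0.0017,0],"turn":[0,0,0]}
  ]
}}

```text
t: 17.43
position: [0.5049, -0.0127, 0.0621]
ee_rot: [[-0.204, 0.979, 0.002], [0.979, 0.204, -0.001], [-0.002, 0.002, -1.0]]
ft_force: [0.5, -2.3, 6.5]
finger_gap: 0.334
grip_force: 40.5
```

Call:
{"api": "apply_moves", "payload": {
  "series": [
    {"grip":1,"slide":[-0.0004,0.0017,0],"turn":[0,0,0]},
    {"grip":1,"slide":[-0.0004,0.0017,0],"turn":[0,0,0]},
    {"grip":1,"slide":[-0.0004,0.0017,0],"turn":[0,0,0]}
  ]
}}

```text
t: 17.68
position: [0.5049, -0.0125, 0.0621]
ee_rot: [[-0.204, 0.979, 0.003], [0.979, 0.204, -0.002], [-0.003, 0.002, -1.0]]
ft_force: [1.1, -3.1, 4.8]
finger_gap: 0.337
grip_force: 40.4
```

Call:
{"api": "apply_moves", "payload": {
  "series": [
    {"grip":1,"slide":[-0.0004,0.0017,0],"turn":[0,0,0]},
    {"grip":1,"slide":[-0.0004,0.0017,0],"turn":[0,0,0]},
    {"grip":1,"slide":[-0.0004,0.0017,0],"turn":[0,0,0]}
  ]
}}

```text
t: 17.93
position: [0.5048, -0.0122, 0.0621]
ee_rot: [[-0.204, 0.979, 0.003], [0.979, 0.204, -0.002], [-0.003, 0.002, -1.0]]
ft_force: [0.7, -3.8, 4.9]
finger_gap: 0.334
grip_force: 40.4
```

Call:
{"api": "apply_moves", "payload": {
  "series": [
    {"grip":1,"slide":[0,0,0.004],"turn":[0,0,0]},
    {"grip":1,"slide":[0,0,0.004],"turn":[0,0,0]},
    {"grip":1,"slide":[0,0,0.004],"turn":[0,0,0]}
  ]
}}

```text
t: 18.18
position: [0.504, -0.0113, 0.0622]
ee_rot: [[-0.204, 0.979, 0.001], [0.979, 0.204, -0.0], [-0.001, 0.001, -1.0]]
ft_force: [3.8, -2.9, -0.7]
finger_gap: 0.326
grip_force: 40.1
```

```bash
python3 home.py pics/w10.png
```

```text
18.1833 [504.  -11.3  62.2] tool' [ 491.15 -113.68] [ 3.8 -2.9 -0.7]
base end 20.5 rail end 13.2 block [ 490.1 -112.8] [29.8 40.5] saddle rear -82.9
guide y by base 66.70880012084976 by rail 38.91718185626718 by saddle rear/rail 38.81531076207227
```

Call:
{"api": "apply_moves", "payload": {
  "series": [
    {"grip":0.6,"slide":[0,0,0],"turn":[0,0,0]},
    {"grip":0.5,"slide":[0,0,0],"turn":[0,0,0]},
    {"grip":0.3,"slide":[0,0,0],"turn":[0,0,0]},
    {"grip":0,"slide":[0,0,0],"turn":[0,0,0]},
    {"grip":0,"slide":[0,0,0],"turn":[0,0,0]}
  ]
}}

```text
t: 18.65
position: [0.503, -0.0108, 0.0619]
ee_rot: [[-0.204, 0.979, -0.001], [0.979, 0.204, 0.0], [0.001, -0.001, -1.0]]
ft_force: [0.4, 0.3, -0.1]
finger_gap: 0.909
grip_force: 0.0
```

Call:
{"api": "apply_moves", "payload": {
  "series": [
    {"grip":0,"slide":[0,0,0.06],"turn":[0,0,0]},
    {"grip":0,"slide":[0,0,0.16],"turn":[0,0,0]},
    {"grip":0,"slide":[0,0,0.27],"turn":[0,0,0]},
    {"grip":0,"slide":[0,0,0.36],"turn":[0,0,0]},
    {"grip":0,"slide":[0,0,0.41],"turn":[0,0,0]}
  ]
}}

```text
t: 19.07
position: [0.505, -0.0113, 0.1891]
ee_rot: [[-0.204, 0.979, 0.005], [0.979, 0.204, -0.001], [-0.002, 0.005, -1.0]]
ft_force: [-0.4, 0.1, 0.0]
finger_gap: 0.998
grip_force: 0.0
```

Call:
{"api": "apply_moves", "payload": {
  "series": [
    {"grip":0,"slide":[0.017,-0.08,0],"turn":[0,0,0]},
    {"grip":0,"slide":[0.038,-0.18,0],"turn":[0,0,0]},
    {"grip":0,"slide":[0.06,-0.28,0],"turn":[0,0,0]},
    {"grip":0,"slide":[0.077,-0.37,0],"turn":[0,0,0]},
    {"grip":0,"slide":[0.086,-0.42,0],"turn":[0,0,0]}
  ]
}}

```text
t: 19.48
position: [0.5295, -0.1394, 0.1853]
ee_rot: [[-0.202, 0.979, -0.0], [0.979, 0.202, -0.0], [-0.0, -0.0, -1.0]]
ft_force: [0.5, -0.3, -0.2]
finger_gap: 1.0
grip_force: 0.0
```

Call:
{"api": "apply_moves", "payload": {
  "series": [
    {"grip":0,"slide":[0,0,-0.05],"turn":[0,0,0]},
    {"grip":0,"slide":[0,0,-0.1],"turn":[0,0,0]},
    {"grip":0,"slide":[0,0,-0.12],"turn":[0,0,0]},
    {"grip":0,"slide":[0,0,-0.12],"turn":[0,0,0]},
    {"grip":0,"slide":[0,0,-0.12],"turn":[0,0,0]}
  ]
}}

```text
t: 19.9
position: [0.5292, -0.1366, 0.1492]
ee_rot: [[-0.205, 0.979, -0.001], [0.979, 0.205, 0.0], [0.001, -0.001, -1.0]]
ft_force: [1.0, -0.7, 0.8]
finger_gap: 1.001
grip_force: 0.0
```

```bash
cat > gap.py <<'E'
from guide import *
s=manip.read_state(); print(s["t"],s["position"].round(4))
m,im,W,H,S,V=meas(); th=np.radians(11.75); e=np.array([[np.cos(th),np.sin(th)],[-np.sin(th),np.cos(th)]])
Q=W[...,:2]@e.T*1000; Z=W[...,2]*1000
blue=(H>95)&(H<130)&(S>90)&(abs(Z-52)<4); red=((H<6)|(H>172))&(S>150)&(abs(Z-38)<4)&(abs(Q[...,0]-490)<25)&(Q[...,1]>-170)&(Q[...,1]<-130)
def edge(mk,hi,xs):
    o=[]
    for x in xs:
        y=Q[mk&(abs(Q[...,0]-x)<1.5)][:,1]
        if len(y)>2: o.append(np.min(y) if not hi else np.max(y))
    return np.median(o).round(2),np.std(o).round(2),len(o)
xs=[x+490.5 for x in (-16,-14,-12,12,14,16)]; xb=[x+490.5 for x in (-22,-20,-18,18,20,22)]
print("saddle front",edge(blue,0,xb),"stop front",edge(red,0,xs),"stop back",edge(red,1,xs))
wood=(abs(Z-38)<1.5)&(H<20)&(S>90)&(abs(Q[...,0]-490)<85)&(abs(Q[...,1]+242)<85)&~red
c,r=cv2.minEnclosingCircle(Q[wood].astype(np.float32)); print("disc",np.round(c,1),round(r,1), "world",np.round(e.T@np.array(c),1))
bz=(abs(Z-55)<3)&(abs(Q[...,0]-490)<9)&(Q[...,1]<-158)&(Q[...,1]>-190); q=Q[bz]; print("arm tip",q.min(0).round(1),q.max(0).round(1))
E
python3 gap.py; python3 bar.py
```

```text
19.9 [ 0.5292 -0.1366  0.1492]
saddle front (np.float64(-143.03), np.float64(0.13), 6) stop front (np.float64(-151.98), np.float64(0.03), 6) stop back (np.float64(-145.92), np.float64(0.31), 6)
disc [ 490.5 -243.5] 78.8 world [ 529.8 -138.5]
arm tip [ 482. -181.] [ 497.3 -158.4]
bar top 996 z 0.084 [ 529.6 -138.2] [14.  41.7] 10.88
disc 21726 z 0.0383 [ 529.7 -138.5] [156.4 155.8] 13.76
```

Spacing is now 8.95 mm, within 0.5 mm of home, and the guide is held by the detent. Next I'll grip the bar.

Call:
{"api": "apply_moves", "payload": {
  "series": [
    {"grip":0,"slide":[0.002,-0.006,-0.06],"turn":[0,0,-0.006]},
    {"grip":0,"slide":[0.002,-0.006,-0.15],"turn":[0,0,-0.006]},
    {"grip":0,"slide":[0.002,-0.006,-0.24],"turn":[0,0,-0.006]},
    {"grip":0,"slide":[0.002,-0.006,-0.3],"turn":[0,0,-0.006]},
    {"grip":0,"slide":[0.002,-0.006,-0.32],"turn":[0,0,-0.006]}
  ]
}}

```text
t: 20.42
position: [0.5284, -0.1379, 0.0509]
ee_rot: [[-0.195, 0.981, -0.004], [0.981, 0.195, 0.002], [0.003, -0.003, -1.0]]
ft_force: [-0.9, 0.1, -0.3]
finger_gap: 1.002
grip_force: 0.0
```

Call:
{"api": "apply_moves", "payload": {
  "series": [
    {"grip":0.3,"slide":[0,0,0],"turn":[0,0,0]},
    {"grip":0.5,"slide":[0,0,0],"turn":[0,0,0]},
    {"grip":0.7,"slide":[0,0,0],"turn":[0,0,0]},
    {"grip":0.8,"slide":[0,0,0],"turn":[0,0,0]},
    {"grip":0.85,"slide":[0,0,0],"turn":[0,0,0]}
  ]
}}

```text
t: 20.83
position: [0.5309, -0.1393, 0.0547]
ee_rot: [[-0.195, 0.981, 0.002], [0.981, 0.195, -0.001], [-0.002, 0.002, -1.0]]
ft_force: [0.2, -0.1, 0.1]
finger_gap: 0.296
grip_force: 0.0
```

Call:
{"api": "apply_moves", "payload": {
  "series": [
    {"grip":0.9,"slide":[0,0,0],"turn":[0,0,0]},
    {"grip":1,"slide":[0,0,0],"turn":[0,0,0]},
    {"grip":1,"slide":[0,0,0],"turn":[0,0,0]},
    {"grip":1,"slide":[0,0,0],"turn":[0,0,0]}
  ],
  "grip_force": 40
}}

```text
t: 21.17
position: [0.5309, -0.1391, 0.0544]
ee_rot: [[-0.195, 0.981, 0.002], [0.981, 0.195, -0.001], [-0.001, 0.002, -1.0]]
ft_force: [-0.4, 1.5, 5.6]
finger_gap: 0.142
grip_force: 41.1
```

```bash
cat > st.py <<'E'
from h import *
s=manip.read_state(); R=s["ee_rot"]
print(s["t"],s["position"].round(4),"yaw",np.degrees(np.arctan2(R[1,1],R[0,1])).round(2),"F",s["ft_force"].round(1),"M",s["wrist_torque"].round(3),"gap",round(s["finger_gap"],3),s["grip_force"],s["joint_pos"].round(1))
E
python3 st.py
```

```text
21.1667 [ 0.5309 -0.1391  0.0544] yaw 11.24 F [-0.4  1.5  5.6] M [ 0.238 -0.003 -0.021] gap 0.142 41.1372971534729 [-26.5  11.8 109.6   0.   58.5 -37.8]
```

Call:
{"api": "apply_moves", "payload": {
  "series": [
    {"grip":1,"slide":[0,0,0],"turn":[0,0,-0.04]},
    {"grip":1,"slide":[0,0,0],"turn":[0,0,-0.08]},
    {"grip":1,"slide":[0,0,0],"turn":[0,0,-0.11]}
  ]
}}

```text
t: 21.42
position: [0.5307, -0.1391, 0.0544]
ee_rot: [[-0.021, 1.0, 0.001], [1.0, 0.021, -0.001], [-0.001, 0.001, -1.0]]
ft_force: [-0.1, 1.2, 6.8]
finger_gap: 0.144
grip_force: 41.2
```

```bash
python3 st.py
```

```text
21.4167 [ 0.5307 -0.1391  0.0544] yaw 1.2 F [-0.1  1.2  6.8] M [0.203 0.101 0.048] gap 0.144 41.20627284049988 [-26.5  11.8 109.6   0.   58.5 -27.7]
```

Call:
{"api": "apply_moves", "payload": {
  "series": [
    {"grip":1,"slide":[0,0,0],"turn":[0,0,-0.04]},
    {"grip":1,"slide":[0,0,0],"turn":[0,0,-0.08]},
    {"grip":1,"slide":[0,0,0],"turn":[0,0,-0.112]},
    {"grip":1,"slide":[0,0,0],"turn":[0,0,-0.112]}
  ]
}}

```text
t: 21.75
position: [0.5305, -0.1391, 0.0544]
ee_rot: [[0.154, 0.988, 0.001], [0.988, -0.154, -0.001], [-0.0, 0.001, -1.0]]
ft_force: [-0.5, 1.3, 6.8]
finger_gap: 0.148
grip_force: 41.3
```

```bash
python3 st.py
```

```text
21.75 [ 0.5305 -0.1391  0.0544] yaw -8.83 F [-0.5  1.3  6.8] M [ 0.204  0.18  -0.015] gap 0.148 41.25767469406128 [-26.5  11.7 109.6  -0.   58.5 -17.7]
```

Call:
{"api": "apply_moves", "payload": {
  "series": [
    {"grip":1,"slide":[0,0,0],"turn":[0,0,-0.04]},
    {"grip":1,"slide":[0,0,0],"turn":[0,0,-0.08]},
    {"grip":1,"slide":[0,0,0],"turn":[0,0,-0.13]},
    {"grip":1,"slide":[0,0,0],"turn":[0,0,-0.18]},
    {"grip":1,"slide":[0,0,0],"turn":[0,0,-0.222]}
  ]
}}

```text
t: 22.17
position: [0.5302, -0.139, 0.0543]
ee_rot: [[0.484, 0.875, 0.0], [0.875, -0.484, -0.0], [-0.0, 0.0, -1.0]]
ft_force: [-2.2, 0.7, 7.9]
finger_gap: 0.145
grip_force: 41.4
```

Call:
{"api": "apply_moves", "payload": {
  "series": [
    {"grip":1,"slide":[0,0,0],"turn":[0,0,0]},
    {"grip":1,"slide":[0,0,0],"turn":[0,0,0]}
  ]
}}

```text
t: 22.33
position: [0.5302, -0.139, 0.0543]
ee_rot: [[0.481, 0.877, 0.0], [0.877, -0.481, -0.0], [-0.0, 0.0, -1.0]]
ft_force: [-2.5, 0.9, 7.7]
finger_gap: 0.146
grip_force: 41.4
```

```bash
python3 st.py
```

```text
22.3333 [ 0.5302 -0.139   0.0543] yaw -28.72 F [-2.5  0.9  7.7] M [ 0.271  0.452 -0.023] gap 0.146 41.37886941432953 [-26.5  11.7 109.7  -0.   58.6   2.2]
```

Call:
{"api": "apply_moves", "payload": {
  "series": [
    {"grip":1,"slide":[0,0,0],"turn":[0,0,-0.03]},
    {"grip":1,"slide":[0,0,0],"turn":[0,0,-0.055]},
    {"grip":1,"slide":[0,0,0],"turn":[0,0,-0.055]}
  ]
}}

```text
t: 22.58
position: [0.5302, -0.139, 0.0544]
ee_rot: [[0.555, 0.832, -0.0], [0.832, -0.555, -0.0], [-0.0, 0.0, -1.0]]
ft_force: [-3.4, 2.0, 7.7]
finger_gap: 0.15
grip_force: 41.4
```

```bash
python3 st.py
```

```text
22.5833 [ 0.5302 -0.139   0.0544] yaw -33.71 F [-3.4  2.   7.7] M [0.246 0.509 0.115] gap 0.15 41.41996622085571 [-26.5  11.7 109.7  -0.   58.6   7.2]
```

Call:
{"api": "apply_moves", "payload": {
  "series": [
    {"grip":1,"slide":[0,0,0],"turn":[0,0,-0.04]},
    {"grip":1,"slide":[0,0,0],"turn":[0,0,-0.08]},
    {"grip":1,"slide":[0,0,0],"turn":[0,0,-0.12]},
    {"grip":1,"slide":[0,0,0],"turn":[0,0,-0.15]},
    {"grip":1,"slide":[0,0,0],"turn":[0,0,-0.167]}
  ]
}}

```text
t: 23.0
position: [0.53, -0.1388, 0.0543]
ee_rot: [[0.753, 0.659, -0.001], [0.659, -0.753, 0.0], [-0.0, -0.001, -1.0]]
ft_force: [-3.4, 2.1, 9.5]
finger_gap: 0.149
grip_force: 41.5
```

Call:
{"api": "apply_moves", "payload": {
  "series": [
    {"grip":1,"slide":[0,0,0],"turn":[0,0,0]},
    {"grip":1,"slide":[0,0,0],"turn":[0,0,0]},
    {"grip":1,"slide":[0,0,0],"turn":[0,0,0]}
  ]
}}

```text
t: 23.25
position: [0.53, -0.1388, 0.0544]
ee_rot: [[0.751, 0.66, -0.001], [0.66, -0.751, 0.0], [-0.0, -0.0, -1.0]]
ft_force: [-3.8, 1.8, 9.2]
finger_gap: 0.148
grip_force: 41.5
```

```bash
python3 st.py
python3 - <<'E'
from h import *
for n in ["wrist","scene"]:
    m=manip.camera_model(n); im,d=manip.snapshot(n); W=cloud(m,d); np.savez(n+"_f.npz",im=im,W=W); cv2.imwrite(f"pics/{n}_f.png",im[:,:,::-1])
a=cv2.imread("pics/wrist_f.png"); b=cv2.resize(cv2.imread("pics/scene_f.png")[150:260,200:400],(764,420),interpolation=cv2.INTER_CUBIC)
cv2.imwrite("pics/f.png",cv2.resize(np.hstack([a,b]),(800,254)))
E
```

```text
23.25 [ 0.53   -0.1388  0.0544] yaw -48.69 F [-3.8  1.8  9.2] M [0.342 0.541 0.017] gap 0.148 41.49552762508392 [-26.5  11.7 109.7  -0.   58.6  22.2]
```

View pics/wrist_f.png

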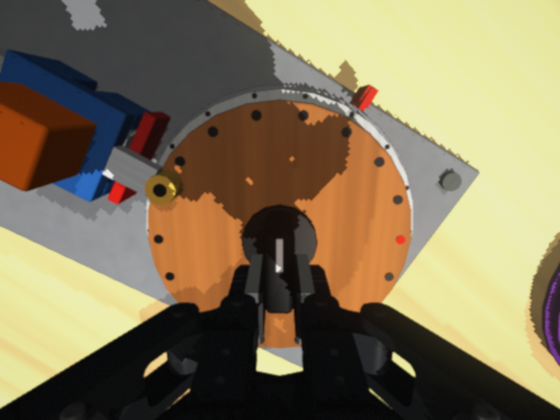

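The picture shows the red dot at (400,240), three dot spacings past the pointer at (365,97), with the dot at (347,132) facing the pointer. I'll check the angle numerically.

```bash
python3 - <<'E'
from h import *
z=np.load("wrist_f.npz"); im,W=z["im"],z["W"]; hsv=cv2.cvtColor(im,cv2.COLOR_RGB2HSV).astype(int);H,S,V=hsv[...,0],hsv[...,1],hsv[...,2]
Z=W[...,2]*1000; c=np.array([529.8,-138.5])
def med(mk): P=W[mk]*1000; return P[:,:2].mean(0)
ang=lambda p:np.degrees(np.arctan2(*(p-c)[::-1]))
u,v=np.meshgrid(range(560),range(420))
rd=med((abs(u-400)<7)&(abs(v-240)<7)&((H<6)|(H>174))&(S>170)); print("red",rd,np.hypot(*(rd-c)),ang(rd))
for (a,b) in [(347,132),(379,162),(398,200),(303,116),(256,115),(213,132),(180,161),(159,239)]:
    w=(abs(u-a)<8)&(abs(v-b)<8); g=V[w]; p=med(w&(V<np.percentile(g,22))); print((a,b),np.round(p,1),np.hypot(*(p-c)).round(1),ang(p).round(2),((ang(p)-11.75)/20).round(3))
print("red idx",(ang(rd)-11.75)/20)
wood=(abs(Z-38)<1.5)&(H<20)&(S>90); print(cv2.minEnclosingCircle((W[wood][:,:2]*1000).astype(np.float32)))
E
python3 gap.py 2>&1 | head -2
```

```text
red [ 576.94783838 -193.10048486] 72.1396673889939 -49.18919941339167
(347, 132) [ 599.9 -124.8] 71.5 11.07 -0.034
(379, 162) [ 600.6 -149.8] 71.7 -9.07 -1.041
(398, 200) [ 592.6 -173.6] 72.0 -29.18 -2.046
(303, 116) [nan nan] nan nan nan
(256, 115) [574.8 -82.9] 71.5 51.06 1.966
(213, 132) [552.8 -70.9] 71.4 71.23 2.974
(180, 161) [nan nan] nan nan nan
(159, 239) [482.4 -84.8] 71.7 131.44 5.984
red idx -3.0469599706695836
((534.187255859375, -125.02755737304688), 92.00672149658203)
23.35 [ 0.53   -0.1388  0.0544]
saddle front (np.float64(-144.06), np.float64(0.12), 6) stop front (np.float64(-152.65), np.float64(0.75), 5) stop back (np.float64(-145.95), np.float64(0.58), 5)
```

```bash
python3 -c "
from station import manip
print(manip.finish_job())"
```

```text
the job is handed in; nothing more can be done
None
```

I slid the guide home on the rail, within about 0.5 mm. I then turned the plate clockwise to the third stop, within about 1°, and handed the job in with the arm still gripping the bar; no verdict came back.

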